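Set up the seasoning pass

TASK

Set up the seasoning pass: stand the wooden pepper mill midway between the white crock and the blue crock, and stand the red salt shaker in line with the two crocks on the outer side of the white one (not between them), with a gap of about 3 cm. Put the terracotta sauce pot in the middle of the round wooden riser and then cover the pot with its brass lid, centred. Set everything down upright and gently rather than dropping it, and leave the spice jar and the yellow tin where they stand.

Things in the scene. Friction and masses are not known exactly. Their poses are not given: they have to be found in the camera images.
- mill_center (a point): dark brown wooden pepper mill, loose, standing upright, 95 mm tall with a tiny 5 mm steel button on top (100 mm in all); round, straight body 44 mm across from the bottom up to 74 mm, a 34 mm neck at 81 mm, a 42 mm head above. The point lies on its axis 50 mm above its underside; z is up along its axis. Mass about 0.16 kg.
- salt_center (a point): salt shaker with a red body and a white top, loose, standing upright, 80 mm tall; straight round body 42 mm across up to 62 mm, a slightly wider (43 mm) rim and a low dome with small black holes above. The point lies on its axis 40 mm above its underside; z is up along its axis. Mass about 0.14 kg.
- pot_center (a point): small open terracotta-coloured sauce pot, loose, standing upright, 45 mm tall and 58 mm across outside, wall 4 mm. The point lies on its axis 22.5 mm above its underside; z is up along its axis. Mass about 0.15 kg.
- lid_center (a point): lid of the sauce pot, loose, lying flat: a flat brass disc 64 mm across and 5 mm thick with an upright black cylindrical knob, 18 mm across and 22 mm tall, in the middle of its top (27 mm in all). It has no lip: it simply lies on the pot's rim. The point lies on its axis 13.5 mm above its underside; z is up. Mass about 0.07 kg.
- riser: round light wooden riser, fixed in a run, 35 mm tall, flat top 110 mm across. The origin is the centre of its underside; z is up.
- crock_white: squat round white ceramic crock with a cork stopper, fixed in a run, 76 mm across, 55 mm tall. The origin is the centre of its underside. Its y axis lies along the line through the two crocks (the blue one may be on either side), its x axis across that line.
- crock_blue: the same crock in blue, fixed in a run, 76 mm across, 55 mm tall; its centre always lies 170 mm from the white crock's centre. The origin is the centre of its underside.
- spice_jar_center (a point): amber glass spice jar with a green cap, loose, upright, 44 mm across, 75 mm tall; to be left alone. The point lies on its axis 37.5 mm above its underside.
- tin_center (a point): tin with a yellow band, loose, upright, 66 mm across, 80 mm tall; to be left alone. The point lies on its axis 40 mm above its underside.
Mind the look-alikes: they are no part of the job. What is shaped like the crock_white but green is not meant.

How it is judged:
By the outcome, as a careful person would: the job done as asked, in the order asked, and still so for the second after the job is handed in, with the robot touching nothing.
It also fails if it takes over 109 s, if anything falls off the work surface, if the arm or the gripper's body presses on something with over 40 N, if the wrist force passes 120 N, or if a joint passes its speed limit or range.

ROBOT

A 7-joint arm with a two-finger parallel gripper is mounted at the origin on the work surface. World frame = base frame: x ahead of the robot, y to its left, z up, the work surface at z = 0. Lengths are in m, angles in rad, forces in N, time in s.
With the tool pointing down it reaches from about 0.4 to 0.85 m from the base axis. Payload 4.5 kg.
Tool frame: the origin (TCP) lies at the very end of the fingers, on their centre line; the grasp point (between the pads) lies 19 mm behind it (tcp_to_grasp is the distance from the TCP to the grasp point, in m); y points along the fingers, z is the direction in which the jaws open and shut, and the axes are right-handed (so a half turn about y gives the same grasp; the last joint's range is limited). The gripper opens to 88 mm and grips with 3 to 60 N. Pads are 18 mm wide; open, the fingers measure 123 mm over their backs; the gripper's body (75 mm by 187 mm) begins 45 mm behind the grasp point.
Start: joints at [1.151, 0.689, -0.195, 1.565, 0.157, 0.902, -0.215], TCP at [0.274, -0.562, 0.239] pointing down, gripper open.
Joint ranges: [-3.01, 3.01], [-0.46, 2.08], [-1.47, 1.51], [0.13, 2.56], [-1, 4.14], [0.04, 2.09], [-2.66, 2.66]. Speed limits (rad/s): [2.57, 2.57, 3.14, 3.14, 3.14, 3.14, 3.14].

INTERFACE

Orientations are given as a rotation vector (axis times angle).
In Python, from workcell import state, read_camera, camera_model, finish_job, recognise, regions_of, tcp_to_grasp gives the robot as it stands.
- The arm moves only by the tool send_rows, never from a script. Its argument "motion" is a list that holds one entry, the list of rows, each a list of 4 numbers: the shift along the world's x, y, z in mm, then the turn about the world's z in degrees. A call has 1 to 10 rows; each row shifts and turns the commanded pose from where the row before left it; what a row does not reach is not made up. A row lasts 1/10 s, in which the tool goes at most 50 mm and 8.59 degrees, less where a joint would pass 70% of its speed; a pose out of reach is approached as far as the arm can. A call with a gripper value outside its range is refused whole. "fingers" is the gripper command: -1 is shut, 1 is fully open, values between are in proportion, set as the call begins (left out, the last holds). The fingers move at their own pace and stop on an object; "newtons" is the grip in N (left out, the last holds). Time passes only in rows, so rows that do not move let the fingers close. It gives the time, the measured TCP pose, the force and the opening at its end, in the units of the state.
- state(): the state, without advancing time (a new reading comes with each control period).
- read_camera(name): name is "side" or "top"; returns the picture (420x560x3 uint8, red, green, blue); there is no depth.
- camera_model(name): a dict with "vfov" (degrees; the focal length in pixels is half the picture's height over the tangent of half this angle, whatever the lens; pixels are square), "cx", "cy" (the principal point, pixels), "position" and "attitude" of the camera in the world. Camera axes: x right, y up, looking along -z (the intrinsics and any distortion apply to the point x, -y, -z); pixel columns grow to the right and rows downward; lengths in m; the calibration is good to about 2 mm. A picture is of the moment at which its call begins. camera_model takes no time and is no camera call.
- finish_job(): hands the job in, once; it reports no verdict.
Trained networks look in the newest picture that a camera, given by its name, has taken for a name from the list of things; names that differ only in an ending like _2 or _b are one class to them, and where a whole thing is asked for, a point or a joint stands for the part that bears it (a point fixed in the world has none). Each returns a list of dicts, best first, with "confidence" (0 to 1); they miss things now and then, are a little off and sometimes report something else, mostly with a low value. They report only what shows in the picture. A call takes as long as a camera call. They do not tell look-alikes from the thing itself.
- recognise(label, camera): "extent" ([left, top, width, height] in pixels, round what is visible of it).
- regions_of(label, camera): "mask" (420x560 bool, what is visible of it) and "extent" ([left, top, width, height] in pixels, round what is visible of it).
The state is a dict: "time_s": time; "joints": joint angles; "joint_velocities": joint speeds; "joint_torque": joint torques, N m; "ee_pos": TCP position; "tcp_rot": TCP orientation; "wrist_force": force on the tool from outside, world axes, zero at the start; "wrist_torque": the same for the moment, N m; "gripper_width": finger opening in m.
Only numpy, scipy, OpenCV 4.12 (cv2) and the standard library are available. Lean on these libraries where they do the work, as an engineer would, in place of code of your own. Each camera call takes 0.05 s, during which the arm holds its last target.

## Working session

There is one attempt and no reset: what is moved stays moved. The work goes in short steps, Python scripts to look and compute and a tool call to move; the robot and the scene stay as the last step left them, time stands still between calls to the robot, and variables do not carry over. Pictures are saved under pics/ and viewed, and the job is handed in when it is done.

Besides the shell and the picture viewer there is one more tool, called after "Call:" as name(argument=value, ...), one argument or row to a line, values as JSON. send_rows: Moves the arm, as the interface text tells. Its arguments: {"type":"object","properties":{"motion":{"type":"array"},"fingers":{"type":"number"},"newtons":{"type":"number"}},"required":["motion"]}

```bash
mkdir -p pics; ls; python3 - <<'E'
from workcell import *
import cv2
print(state()); print(tcp_to_grasp)
for c in ("side","top"):
    print(c,camera_model(c)); cv2.imwrite(f"pics/{c}0.png",read_camera(c)[:,:,::-1])
E
```

```text
pics
{'time_s': 0.0, 'joints': array([ 1.15076476,  0.68996277, -0.19453598,  1.56633327,  0.15730429,
        0.90249564, -0.21508602]), 'joint_velocities': array([ 6.99832011e-05,  1.44033596e-03,  1.45878424e-03,  5.26242692e-04,
       -5.47372543e-04, -5.67775798e-04,  1.41468930e-04]), 'joint_torque': array([ 9.00883351e-04, -5.27571881e+01, -1.26722731e+00, -1.53430635e+01,
       -5.27563167e-02,  6.60869671e-03,  1.78691766e-04]), 'ee_pos': array([ 0.27369891, -0.56118829,  0.2379267 ]), 'tcp_rot': array([-0.45540818,  1.9713101 , -1.96781752]), 'wrist_force': array([ 0.84195982,  0.44098136, -0.35701978]), 'wrist_torque': array([-0.05580646, -0.05195296,  0.0150836 ]), 'gripper_width': 0.0883592383033618}
0.0187
side {'vfov': 50.9152900200789, 'cx': 279.8747598654743, 'cy': 213.7259202856698, 'position': array([0.04072038, 0.70612926, 0.81615262]), 'attitude': array([ 0.36571849, -1.06826615, -2.25169258])}
top {'vfov': 44.172876923307456, 'cx': 276.5897170427881, 'cy': 214.30909125865628, 'position': array([0.4839748 , 0.0117235 , 1.52422315]), 'attitude': array([ 0.04731062, -0.05002719, -1.55830074])}
```

View pics/side0.png

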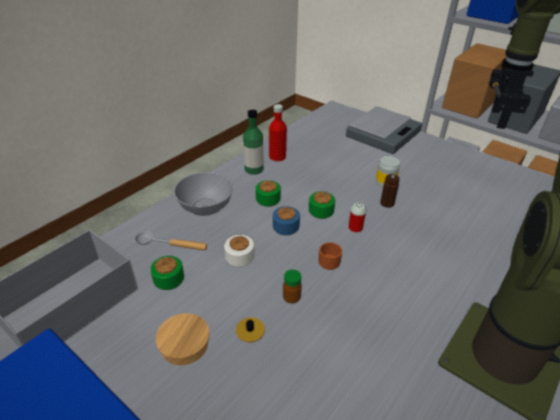

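View pics/top0.png

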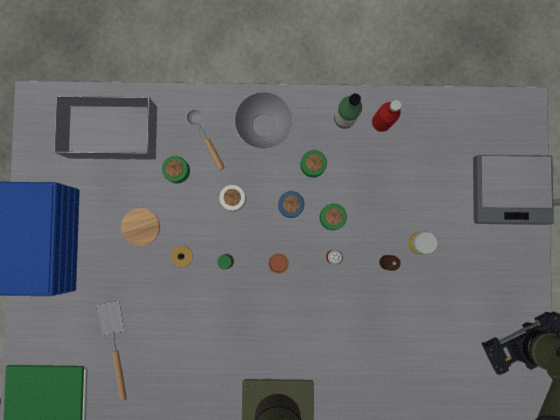

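The top view shows the mill at (390,262), salt (334,257), pot (278,263), lid (181,256), riser (140,227), white crock (232,198), blue crock (291,204), spice jar (225,262) and tin (423,243). The green crock look-alikes are at (175,169), (313,163) and (333,216). The red bottle at (386,116) and the dark bottle-like mill need keeping apart. I'll measure next.

```bash
cat > h.py <<'E'
import numpy as np, cv2
from scipy.spatial.transform import Rotation as R
from scipy.optimize import minimize
from workcell import *
def proj(c,P):
    m=camera_model(c); f=210/np.tan(np.radians(m['vfov'])/2)
    q=R.from_rotvec(m['attitude']).inv().apply(np.atleast_2d(P)-m['position'])
    return np.c_[m['cx']+f*q[:,0]/-q[:,2], m['cy']-f*q[:,1]/-q[:,2]]
def ray(c,u,v,z):
    m=camera_model(c); f=210/np.tan(np.radians(m['vfov'])/2)
    d=R.from_rotvec(m['attitude']).apply([(u-m['cx'])/f,-(v-m['cy'])/f,-1]); p=m['position']
    return p+d*(z-p[2])/d[2]
# profiles: (z, radius) list from underside
PR={'mill_center':[(0,.022),(.074,.022),(.09,.021),(.095,.018)],'salt_center':[(0,.021),(.062,.021),(.066,.0215),(.08,.012)],
'pot_center':[(0,.029),(.045,.029)],'lid_center':[(0,.032),(.005,.032),(.005,.009),(.027,.009)],'riser':[(0,.055),(.035,.055)],
'crock_white':[(0,.038),(.045,.038)],'crock_blue':[(0,.038),(.045,.038)],'spice_jar_center':[(0,.022),(.075,.02)],'tin_center':[(0,.033),(.08,.033)]}
A=np.linspace(0,2*np.pi,48,endpoint=False)
def pts(n,x,y,z0=0):
    return np.concatenate([np.c_[x+r*np.cos(A),y+r*np.sin(A),np.full(48,z0+z)] for z,r in PR[n]])
S=4
def sil(n,c,x,y,z0=0):
    h=cv2.convexHull(((proj(c,pts(n,x,y,z0))+.5)*S*16).astype(np.int32))
    im=np.zeros((420*S,560*S),np.uint8); cv2.fillConvexPoly(im,h,1,shift=4); return im>0
def fit(n,c,mask,x,y,z0=0):
    mk=cv2.resize(mask.astype(np.uint8),None,fx=S,fy=S,interpolation=cv2.INTER_NEAREST)>0
    def cost(p):
        s=sil(n,c,p[0],p[1],z0); return 1-(s&mk).sum()/(s|mk).sum()
    r=minimize(cost,[x,y],method='Nelder-Mead',options=dict(initial_simplex=[[x,y],[x+.01,y],[x,y+.01]],xatol=2e-4,fatol=1e-4))
    return r.x,1-r.fun
E
cat > m.py <<'E'
from h import *
for c in ("top","side"):
    read_camera(c)
    for n in PR:
        for d in regions_of(n,c)[:4]:
            if d['confidence']<.3: continue
            e=d['extent']; h=PR[n][-1][0]/2
            p0=ray(c,e[0]+e[2]/2,e[1]+e[3]/2,h)
            p,i=fit(n,c,d['mask'],p0[0],p0[1])
            print(c,n,round(d['confidence'],2),e,np.round(p*1000,1),round(i,3))
print(state()['time_s'])
E
python3 m.py
```

```text
top mill_center 0.81 [376.7, 256.6, 26.3, 12.7] [ 441.9 -312.6] 0.915
top salt_center 0.47 [327.1, 247.6, 15.6, 15.6] [ 456.9 -156.1] 0.856
top pot_center 0.67 [266.8, 254.6, 22.2, 17.5] [436.8   5.2] 0.953
top lid_center 0.87 [169.3, 245.9, 22.4, 21.3] [454.1 288.3] 0.871
top riser 0.56 [123.2, 205.5, 37.7, 37.1] [536.8 405. ] 0.891
top crock_white 0.89 [300.1, 148.3, 23.9, 28.9] [727.1 -94.6] 0.96
top crock_white 0.72 [165.9, 156.0, 25.3, 30.2] [704.3 306.5] 0.926
top crock_white 0.63 [217.3, 183.4, 28.3, 29.8] [625.  137.7] 0.953
top crock_white 0.63 [315.6, 204.3, 29.5, 27.0] [ 572.6 -152. ] 0.959
top crock_blue 0.74 [279.4, 193.3, 21.6, 26.4] [605.8 -29.6] 0.94
top crock_blue 0.73 [404.9, 232.3, 31.1, 24.4] [ 501.  -411.3] 0.818
top spice_jar_center 0.74 [218.7, 256.3, 14.3, 13.7] [440.6 155.3] 0.82
top tin_center 0.69 [405.6, 232.3, 31.2, 24.8] [ 498.5 -405.7] 0.868
side mill_center 0.9 [377.1, 176.4, 20.6, 30.0] [ 449.4 -315.9] 0.833
side salt_center 0.93 [348.0, 199.6, 21.4, 34.4] [ 461.3 -158.2] 0.935
side pot_center 0.7 [320.0, 242.5, 20.8, 27.3] [442.6   1.1] 0.94
side lid_center 0.8 [235.2, 316.7, 27.5, 25.0] [458.5 286.8] 0.93
side riser 0.58 [154.6, 313.2, 53.9, 49.9] [545.8 400.4] 0.913
side crock_white 0.8 [151.1, 255.3, 31.2, 35.7] [714.1 303. ] 0.889
side crock_white 0.75 [224.2, 234.9, 30.2, 33.0] [631.  135.6] 0.943
side crock_white 0.75 [307.3, 192.3, 26.1, 26.5] [ 580.  -156.8] 0.938
side crock_white 0.67 [255.6, 176.9, 27.5, 31.6] [733.5 -98.8] 0.93
side crock_blue 0.96 [271.5, 204.5, 31.7, 30.7] [615.4 -35.6] 0.942
side crock_blue 0.65 [347.1, 200.1, 20.7, 33.7] [ 472.3 -173.9] 0.616
side spice_jar_center 0.76 [283.2, 270.7, 16.1, 31.9] [447.6 151.2] 0.869
side tin_center 0.83 [372.4, 151.5, 28.4, 34.7] [ 507.4 -413.6] 0.667
side tin_center 0.47 [280.0, 268.7, 21.7, 33.4] [453.9 143.3] 0.498
1.1
```

```bash
cat > ov.py <<'E'
from h import *
P={'mill_center':(.4455,-.314),'salt_center':(.459,-.157),'pot_center':(.4395,.003),'lid_center':(.456,.2875),'riser':(.541,.403),'crock_white':(.628,.1365),'crock_blue':(.6105,-.0325),'spice_jar_center':(.444,.153)}
for c in ("top","side"):
    im=cv2.imread(f"pics/{c}0.png"); tiles=[]
    for n,(x,y) in P.items():
        q=proj(c,[x,y,PR[n][-1][0]/2])[0].astype(int); r=32
        cr=cv2.resize(im[q[1]-r:q[1]+r,q[0]-r:q[0]+r],None,fx=3,fy=3,interpolation=cv2.INTER_NEAREST)
        for z,rad in PR[n]:
            pp=proj(c,np.c_[x+rad*np.cos(A),y+rad*np.sin(A),np.full(48,z)])
            cv2.polylines(cr,[np.round((pp-q+r+.5)*3).astype(int)],True,(255,0,255),1)
        tiles.append(cr)
    cv2.imwrite(f"pics/ov_{c}.png",np.vstack([np.hstack(tiles[:4]),np.hstack(tiles[4:])]))
E
python3 ov.py
```

```text
(no output)
```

View pics/ov_top.png

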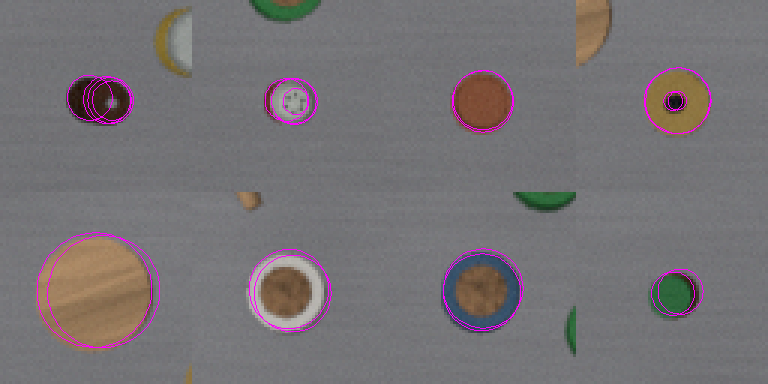

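View pics/ov_side.png

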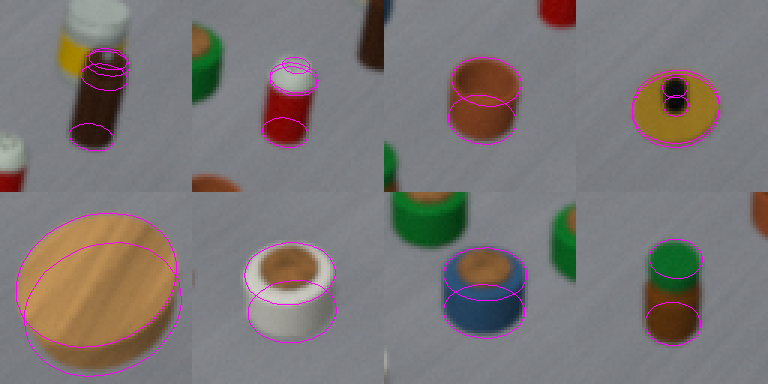

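```bash
python3 - <<'E'
from h import *
s=state(); M=R.from_rotvec(s['tcp_rot']).as_matrix(); print(M.round(3)); 
w=np.array([628,136.5]);b=np.array([610.5,-32.5]); u=(w-b)/np.linalg.norm(w-b); print(np.linalg.norm(w-b),u,(w+b)/2,w+89*u)
top=cv2.imread('pics/top0.png'); cv2.imwrite('pics/crop.png',cv2.resize(top[140:290,110:440],None,fx=2.4,fy=2.4,interpolation=cv2.INTER_CUBIC))
E
```

```text
[[-0.899  0.     0.438]
 [-0.438 -0.    -0.899]
 [ 0.    -1.     0.   ]]
169.90364916622596 [0.10299955 0.9946814 ] [619.25  52.  ] [637.16696026 225.0266448 ]
```

View pics/crop.png

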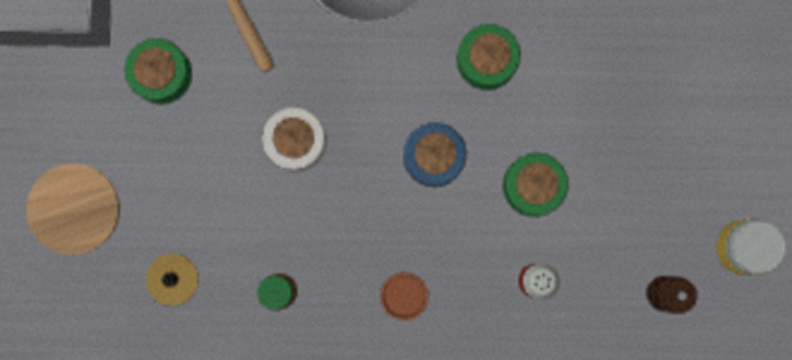

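Candidates: the mill (390,262 top) is the only dark-brown button-topped body; the only red-topped rivals to the salt at (334,257) are the red bottle (386,116) and the pot (278,263). For the crocks, white is at (232,198), blue at (291,204) and the green ones are ignored. The crop confirms all of these. Moving above the mill.

Call:
send_rows(
  motion=[
    [[17,25,-5,5.8],[17,25,-5,5.8],[17,25,-5,5.8],[17,25,-5,5.8],[17,25,-5,5.8],[17,25,-5,5.8],[17,25,-5,5.8],[17,25,-5,5.8],[17,25,-5,5.8],[17,22,-5,5.8]],
  ],
  fingers=1,
)

```text
time_s: 2.1
ee_pos: [0.4448, -0.3135, 0.1887]
tcp_rot: [-1.16, 1.282, -1.283]
wrist_force: [-0.1, 0.2, 0.9]
gripper_width: 0.088
```

Call:
send_rows(
  motion=[
    [[0,0,-10,0],[0,0,-10,0],[0,0,-10,0],[0,0,0,0]],
  ],
)

```text
time_s: 2.5
ee_pos: [0.4421, -0.3157, 0.1571]
tcp_rot: [-1.159, 1.291, -1.286]
wrist_force: [0.1, -0.0, -0.4]
gripper_width: 0.088
```

```bash
cat > look.py <<'E'
import sys
from h import *
k=sys.argv[1]; s=state(); p=s['ee_pos']; M=R.from_rotvec(s['tcp_rot']).as_matrix(); print(p.round(4),M[:,2].round(3),s['gripper_width'],s['time_s'],s['wrist_force'].round(2))
ts=[]
for c in ('top','side'):
    im=read_camera(c)[:,:,::-1].copy(); cv2.imwrite(f'pics/{c}_{k}.png',im)
    q=proj(c,p)[0]; g=s['gripper_width']/2
    e=proj(c,[p+M[:,2]*g,p-M[:,2]*g,p])
    o=np.clip(q.astype(int)-48,0,[560-96,420-96]); cr=cv2.resize(im[o[1]:o[1]+96,o[0]:o[0]+96],None,fx=4,fy=4,interpolation=cv2.INTER_CUBIC)
    for a in e: cv2.circle(cr,tuple(np.round((a-o+.5)*4).astype(int)),2,(255,0,255),-1)
    ts.append(cr)
cv2.imwrite(f'pics/look_{k}.png',np.hstack(ts))
E
python3 look.py a
```

```text
[ 0.4421 -0.3157  0.1571] [ 0.994 -0.107 -0.003] 0.08804621848863925 2.5 [ 0.07 -0.02 -0.41]
```

View pics/look_a.png

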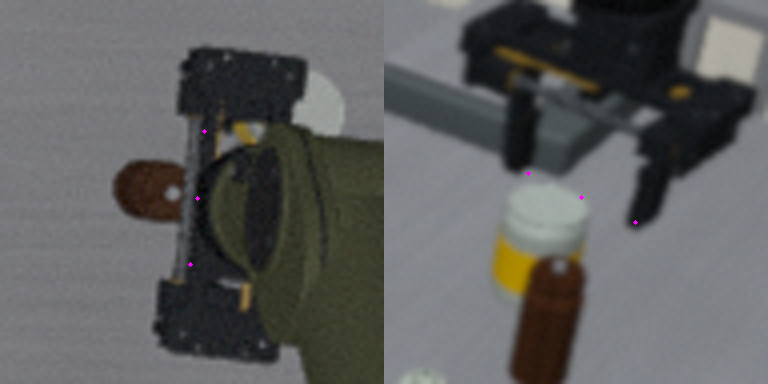

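Fingertip projections agree with the picture to about 1 px: in the side crop the tips are at (518,172) and (637,226). The mill sits below and between the jaws. Descending.

Call:
send_rows(
  motion=[
    [[1,0,-20,0],[1,0,-20,0],[1,0,-20,0],[0,0,-20,0],[0,0,-15,0],[0,0,-12,0],[0,0,-6,0],[0,0,0,0]],
  ],
)

```text
time_s: 3.4
ee_pos: [0.4468, -0.3148, 0.0454]
tcp_rot: [-1.158, 1.287, -1.286]
wrist_force: [-1.0, 0.5, 0.5]
gripper_width: 0.0882
```

Call:
send_rows(
  motion=[
    [[0,0,0,0],[0,0,0,0],[0,0,0,0],[0,0,0,0],[0,0,0,0],[0,0,0,0],[0,0,0,0],[0,0,0,0]],
  ],
  fingers=-1,
  newtons=15,
)

```text
time_s: 4.2
ee_pos: [0.4465, -0.3147, 0.0458]
tcp_rot: [-1.159, 1.287, -1.286]
wrist_force: [-1.8, 0.8, 2.2]
gripper_width: 0.0437
```

Call:
send_rows(
  motion=[
    [[0,0,5,0],[0,0,15,0],[0,0,20,0],[0,0,20,0],[0,0,20,0],[0,0,20,0]],
  ],
)

```text
time_s: 4.8
ee_pos: [0.4473, -0.3146, 0.1467]
tcp_rot: [-1.157, 1.285, -1.286]
wrist_force: [0.8, 0.1, -1.7]
gripper_width: 0.0434
```

Call:
send_rows(
  motion=[
    [[17,36,0,0],[17,36,0,0],[17,36,0,0],[17,36,0,0],[17,36,0,0],[17,36,0,0],[17,36,0,0],[17,36,0,0],[17,36,0,0],[17,36,0,0]],
  ],
)

```text
time_s: 5.8
ee_pos: [0.6177, 0.0471, 0.1459]
tcp_rot: [-1.157, 1.285, -1.285]
wrist_force: [0.5, 0.2, -1.8]
gripper_width: 0.0439
```

```bash
python3 look.py b
```

```text
[0.6177 0.0471 0.1459] [ 0.995 -0.104  0.   ] 0.04386703461037767 5.8 [ 0.5   0.2  -1.78]
```

View pics/look_b.png

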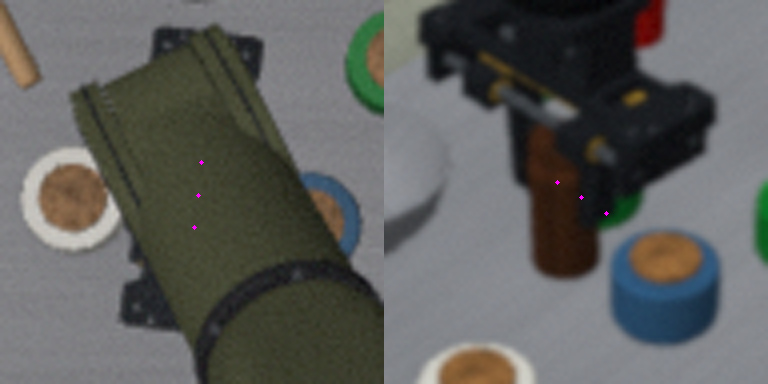

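```bash
cat > held.py <<'E'
import sys
from h import *
k,n,z0=sys.argv[1],sys.argv[2],float(sys.argv[3])
X=[tuple(map(float,a.split(','))) for a in sys.argv[4:]]
ts=[]
for i,(x,y) in enumerate(X):
    c='side'; im=cv2.imread(f'pics/{c}_{k}.png'); q=proj(c,[x,y,z0+.04])[0].astype(int); o=np.clip(q-32,0,[560-64,420-64])
    cr=cv2.resize(im[o[1]:o[1]+64,o[0]:o[0]+64],None,fx=6,fy=6,interpolation=cv2.INTER_CUBIC)
    for z,rad in PR[n]:
        pp=proj(c,np.c_[x+rad*np.cos(A),y+rad*np.sin(A),np.full(48,z+z0)])
        cv2.polylines(cr,[np.round((pp-o+.5)*6).astype(int)],True,(255,0,255),1)
    ts.append(cr)
cv2.imwrite(f'pics/held_{k}.png',np.hstack(ts))
E
python3 held.py b mill_center .1004 .6177,.0471 .6177,.0551
```

```text
(no output)
```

View pics/held_b.png

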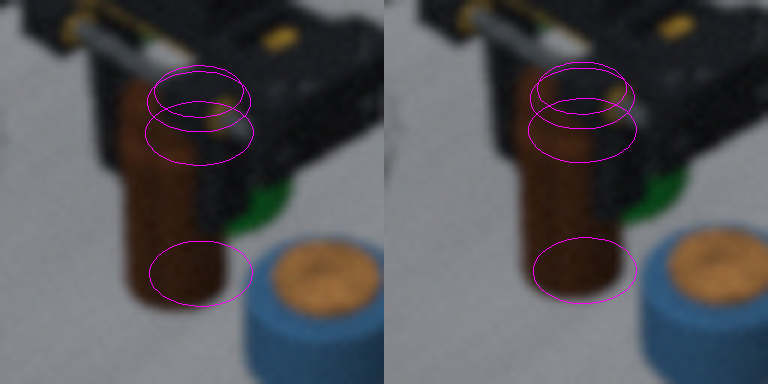

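```bash
python3 look.py c; python3 held.py c mill_center .1004 .6177,.0471 .6177,.0551
```

```text
[0.6193 0.0547 0.1464] [ 0.995 -0.095  0.004] 0.04371749728498688 5.9 [ 0.42 -0.09 -0.98]
```

View pics/look_c.png

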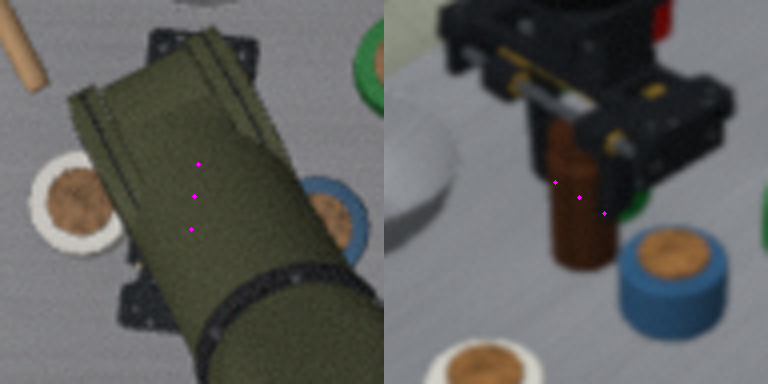

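View pics/held_c.png

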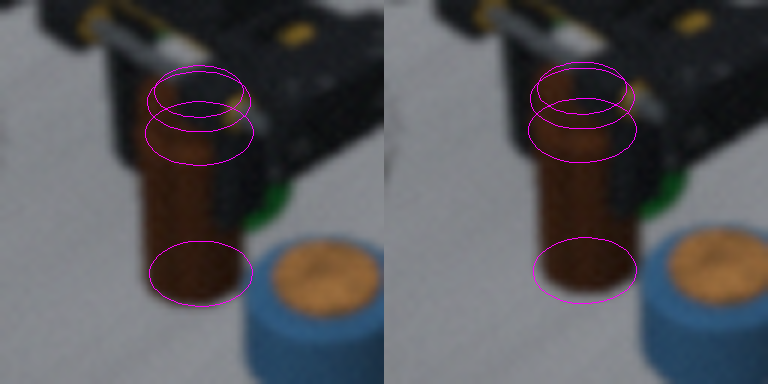

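The arm was still swinging, so the earlier crop lagged the state. Letting it settle.

Call:
send_rows(
  motion=[
    [[0,0,0,0],[0,0,0,0],[0,0,0,0],[0,0,0,0]],
  ],
)

```text
time_s: 6.4
ee_pos: [0.6169, 0.0443, 0.1458]
tcp_rot: [-1.157, 1.287, -1.287]
wrist_force: [0.2, -0.2, -1.3]
gripper_width: 0.0435
```

```bash
python3 look.py d; python3 held.py d mill_center .101 .618,.047 .618,.051; python3 -c "
from workcell import *
print(state()['ee_pos'])"
```

```text
[0.6169 0.0443 0.1458] [ 0.994 -0.106 -0.   ] 0.04352782538560197 6.4 [ 0.18 -0.2  -1.29]
[0.6169505  0.044816   0.14581962]
```

View pics/held_d.png

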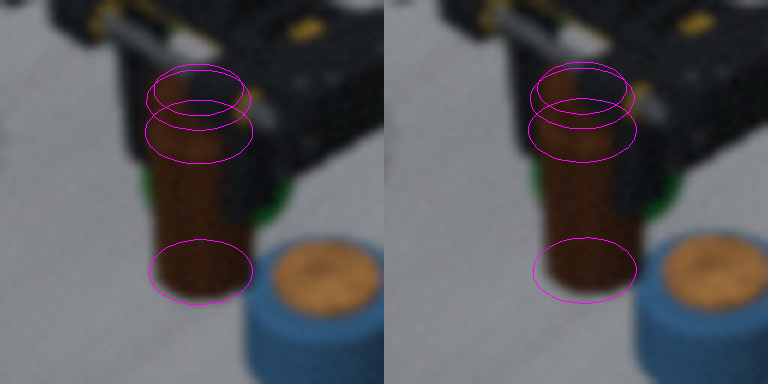

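Call:
send_rows(
  motion=[
    [[2,4,0,0],[0,3,-10,0],[0,0,-20,0],[0,0,-20,0],[0,0,-15,0],[0,0,-10,0],[0,0,-5,0],[0,0,0,0],[0,0,0,0]],
  ],
)

```text
time_s: 7.4
ee_pos: [0.6196, 0.0524, 0.0663]
tcp_rot: [-1.157, 1.285, -1.286]
wrist_force: [-0.5, -0.3, -1.0]
gripper_width: 0.0437
```

```bash
python3 look.py e; python3 held.py e mill_center .020 .619,.051 .619,.054
```

```text
[0.6196 0.0524 0.0663] [ 0.995 -0.105  0.001] 0.04371312665290518 7.4 [-0.51 -0.31 -1.02]
```

View pics/held_e.png

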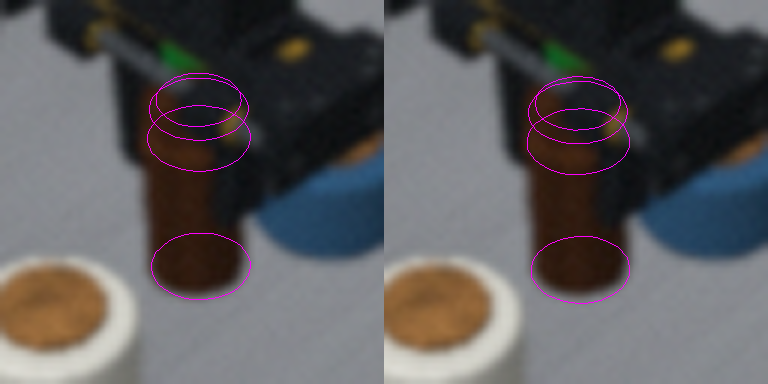

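View pics/look_e.png

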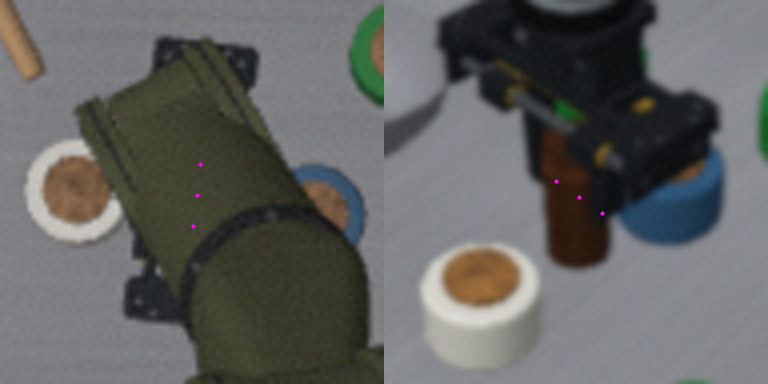

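Call:
send_rows(
  motion=[
    [[0,0,-6,0],[0,0,-5,0],[0,0,-4,0],[0,0,-2,0],[0,0,-1,0],[0,0,0,0],[0,0,0,0]],
  ],
)

```text
time_s: 8.2
ee_pos: [0.6191, 0.0523, 0.0478]
tcp_rot: [-1.158, 1.286, -1.286]
wrist_force: [0.4, -0.0, -1.4]
gripper_width: 0.0432
```

Call:
send_rows(
  motion=[
    [[0,0,-1,0],[0,0,-1,0],[0,0,0,0],[0,0,0,0]],
  ],
)

```text
time_s: 8.6
ee_pos: [0.6192, 0.0523, 0.0459]
tcp_rot: [-1.158, 1.286, -1.286]
wrist_force: [0.5, 0.3, -0.9]
gripper_width: 0.0436
```

Call:
send_rows(
  motion=[
    [[0,0,-0.7,0],[0,0,0,0],[0,0,0,0]],
  ],
)

```text
time_s: 8.9
ee_pos: [0.6192, 0.0524, 0.0457]
tcp_rot: [-1.157, 1.286, -1.286]
wrist_force: [-2.1, -0.0, 4.5]
gripper_width: 0.0439
```

Call:
send_rows(
  motion=[
    [[0,0,0,0],[0,0,0,0],[0,0,0,0],[0,0,0,0],[0,0,0,0]],
  ],
  fingers=0.4,
)

```text
time_s: 9.4
ee_pos: [0.619, 0.0522, 0.0449]
tcp_rot: [-1.158, 1.286, -1.286]
wrist_force: [-0.2, 0.0, -0.0]
gripper_width: 0.0618
```

Call:
send_rows(
  motion=[
    [[0,0,5,0],[0,0,15,0],[0,0,25,0],[0,0,30,0],[0,0,30,0],[0,0,0,0]],
  ],
  fingers=1,
)

```text
time_s: 10.0
ee_pos: [0.6222, 0.053, 0.1555]
tcp_rot: [-1.149, 1.28, -1.289]
wrist_force: [0.6, 0.6, 0.7]
gripper_width: 0.0882
```

Mill down with 4.5 N contact and released. On to the salt shaker at (0.459,-0.157).

Call:
send_rows(
  motion=[
    [[-16,-21,0,0],[-16,-21,0,0],[-16,-21,0,0],[-16,-21,0,0],[-16,-21,0,0],[-16,-21,0,0],[-16,-21,0,0],[-16,-21,0,0],[-16,-21,0,0],[-16,-20,0,0]],
  ],
)

```text
time_s: 11.0
ee_pos: [0.4582, -0.1577, 0.1503]
tcp_rot: [-1.158, 1.286, -1.286]
wrist_force: [0.0, -0.4, 0.5]
gripper_width: 0.0882
```

Call:
send_rows(
  motion=[
    [[0,0,-10,0],[0,0,0,0],[0,0,0,0],[0,0,0,0]],
  ],
)

```text
time_s: 11.4
ee_pos: [0.46, -0.1556, 0.1402]
tcp_rot: [-1.158, 1.284, -1.284]
wrist_force: [-0.4, 0.1, -0.6]
gripper_width: 0.0879
```

```bash
python3 look.py f
```

```text
[ 0.46   -0.1556  0.1402] [ 0.995 -0.103  0.001] 0.08793571855141323 11.4 [-0.42  0.13 -0.6 ]
```

View pics/look_f.png

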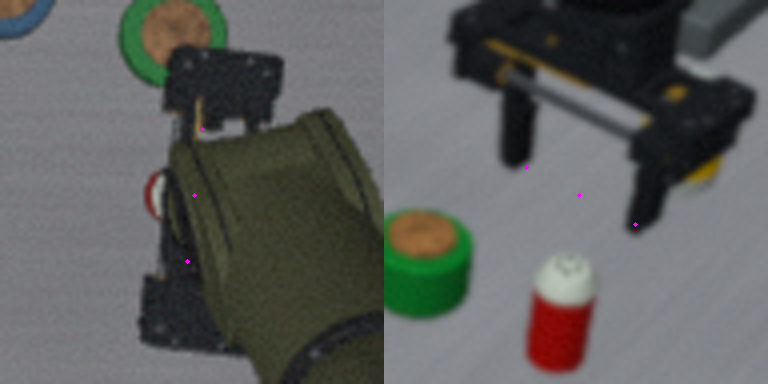

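View pics/side_f.png

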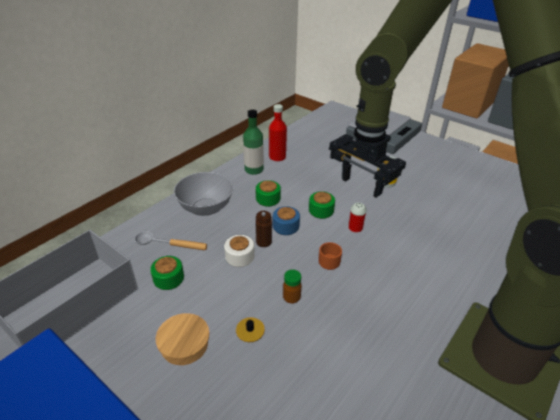

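Side view: the mill stands between the crocks at (263,229), and the salt at (357,217) is under the open jaws. Descending.

Call:
send_rows(
  motion=[
    [[0,-1,-20,0],[0,0,-25,0],[0,0,-25,0],[0,0,-20,0],[0,0,-15,0],[0,0,-8,0],[0,0,-2,0],[0,0,0,0]],
  ],
)

```text
time_s: 12.3
ee_pos: [0.4593, -0.1576, 0.0252]
tcp_rot: [-1.158, 1.285, -1.286]
wrist_force: [0.3, -0.6, 1.2]
gripper_width: 0.088
```

Call:
send_rows(
  motion=[
    [[0,0,0,0],[0,0,0,0],[0,0,0,0],[0,0,0,0],[0,0,0,0],[0,0,0,0],[0,0,0,0],[0,0,0,0]],
  ],
  fingers=-1,
  newtons=15,
)

```text
time_s: 13.1
ee_pos: [0.4589, -0.1578, 0.025]
tcp_rot: [-1.158, 1.286, -1.286]
wrist_force: [-0.5, 0.0, -1.0]
gripper_width: 0.0418
```

Call:
send_rows(
  motion=[
    [[0,0,5,0],[0,0,15,0],[0,0,25,0],[0,0,25,0],[0,0,25,0],[0,0,20,0],[0,0,0,0],[0,0,0,0]],
  ],
)

```text
time_s: 13.9
ee_pos: [0.4588, -0.1579, 0.1399]
tcp_rot: [-1.158, 1.286, -1.286]
wrist_force: [-0.5, -0.8, -2.3]
gripper_width: 0.042
```

Call:
send_rows(
  motion=[
    [[12,30,4,0],[18,40,4,0],[18,40,2,0],[18,40,0,0],[18,40,0,0],[20,40,0,0],[20,40,0,0],[20,40,0,0],[20,40,0,0],[14,33,0,0]],
  ],
)

```text
time_s: 14.9
ee_pos: [0.6368, 0.2279, 0.1477]
tcp_rot: [-1.161, 1.286, -1.284]
wrist_force: [-0.5, 0.7, -0.7]
gripper_width: 0.0419
```

Call:
send_rows(
  motion=[
    [[0,0,0,0],[0,0,-15,0],[0,0,-20,0],[0,0,-25,0],[0,0,-20,0],[0,0,-15,0],[0,0,-8,0],[0,0,0,0],[0,0,0,0]],
  ],
)

```text
time_s: 15.8
ee_pos: [0.6374, 0.2251, 0.0474]
tcp_rot: [-1.157, 1.286, -1.286]
wrist_force: [0.1, 0.3, -1.3]
gripper_width: 0.042
```

```bash
python3 look.py g; python3 held.py g salt_center .022 .637,.225 .639,.225
```

```text
[0.6374 0.2251 0.0474] [ 0.994 -0.105  0.001] 0.04202057546515662 15.8 [ 0.12  0.35 -1.32]
```

View pics/look_g.png

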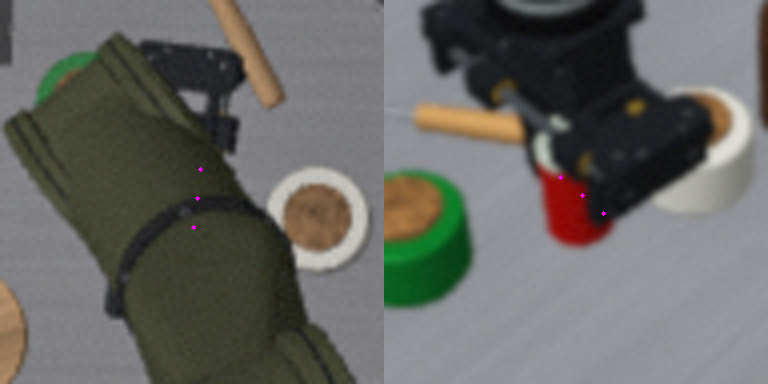

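View pics/held_g.png

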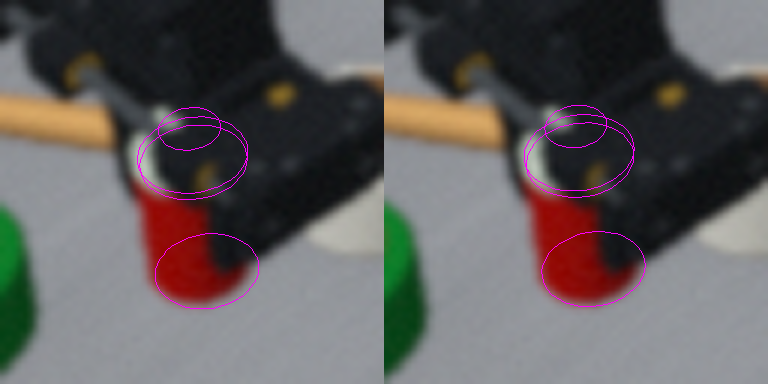

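Call:
send_rows(
  motion=[
    [[0,0,-7,0],[0,0,-6,0],[0,0,-4,0],[0,0,-3,0],[0,0,-1,0],[0,0,0,0],[0,0,0,0]],
  ],
)

```text
time_s: 16.6
ee_pos: [0.6372, 0.2253, 0.0262]
tcp_rot: [-1.157, 1.286, -1.286]
wrist_force: [-0.8, -0.2, -1.6]
gripper_width: 0.0417
```

Call:
send_rows(
  motion=[
    [[0,0,-1,0],[0,0,-1,0],[0,0,0,0],[0,0,0,0]],
  ],
)

```text
time_s: 17.0
ee_pos: [0.6373, 0.2254, 0.0251]
tcp_rot: [-1.157, 1.285, -1.286]
wrist_force: [-2.6, -0.4, 5.1]
gripper_width: 0.0419
```

Contact at 5 N; releasing and lifting.

Call:
send_rows(
  motion=[
    [[0,0,0,0],[0,0,0,0],[0,0,0,0],[0,0,0,0],[0,0,0,0]],
  ],
  fingers=0.4,
)

```text
time_s: 17.5
ee_pos: [0.637, 0.2252, 0.0239]
tcp_rot: [-1.158, 1.286, -1.286]
wrist_force: [0.3, 0.3, 0.1]
gripper_width: 0.0618
```

Call:
send_rows(
  motion=[
    [[0,0,5,0],[0,0,15,0],[0,0,25,0],[0,0,30,0],[0,0,30,0],[0,0,10,0]],
  ],
  fingers=1,
)

```text
time_s: 18.1
ee_pos: [0.6392, 0.2263, 0.1438]
tcp_rot: [-1.15, 1.283, -1.287]
wrist_force: [0.2, -0.3, 0.8]
gripper_width: 0.0883
```

Call:
send_rows(
  motion=[
    [[-19,-22,0,0],[-19,-22,0,0],[-20,-22,0,0],[-20,-22,0,0],[-20,-22,0,0],[-20,-22,0,0],[-20,-22,0,0],[-20,-22,0,0],[-20,-22,0,0],[-20,-23,0,0]],
  ],
)

```text
time_s: 19.1
ee_pos: [0.4382, 0.0036, 0.1393]
tcp_rot: [-1.158, 1.285, -1.286]
wrist_force: [-0.5, -0.7, 0.4]
gripper_width: 0.0881
```

Call:
send_rows(
  motion=[
    [[0,0,0,0],[0,0,0,0],[0,0,0,0],[0,0,0,0]],
  ],
)

```text
time_s: 19.5
ee_pos: [0.4401, 0.0054, 0.1391]
tcp_rot: [-1.157, 1.284, -1.285]
wrist_force: [-0.8, -0.3, -0.1]
gripper_width: 0.0881
```

```bash
python3 look.py h
```

```text
[0.4401 0.0054 0.1391] [ 0.995 -0.103  0.001] 0.08805546298534864 19.5 [-0.85 -0.27 -0.05]
```

View pics/side_h.png

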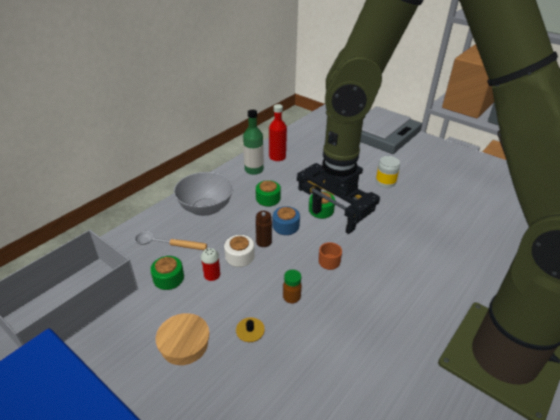

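View pics/top_h.png

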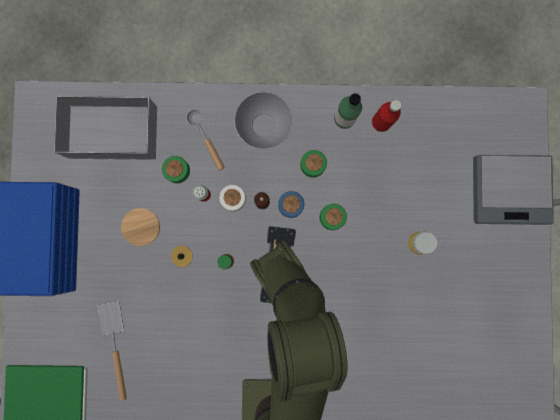

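Side view: salt (210,264), white crock (239,249), mill (263,229) and blue crock (286,219) are in line and upright. Now the pot.

Call:
send_rows(
  motion=[
    [[0,-2,-20,0],[0,0,-25,0],[0,0,-25,0],[0,0,-25,0],[0,0,-18,0],[0,0,-10,0],[0,0,-4,0],[0,0,0,0]],
  ],
)

```text
time_s: 20.4
ee_pos: [0.4414, 0.0021, 0.0282]
tcp_rot: [-1.165, 1.288, -1.283]
wrist_force: [0.1, -0.8, 0.1]
gripper_width: 0.0881
```

Call:
send_rows(
  motion=[
    [[0,0,0,0],[0,0,0,0],[0,0,0,0],[0,0,0,0],[0,0,0,0],[0,0,0,0],[0,0,0,0]],
  ],
  fingers=-1,
  newtons=15,
)

```text
time_s: 21.1
ee_pos: [0.4408, 0.0015, 0.029]
tcp_rot: [-1.164, 1.289, -1.285]
wrist_force: [-2.4, 0.4, 4.7]
gripper_width: 0.0563
```

Call:
send_rows(
  motion=[
    [[0,0,5,0],[0,0,15,0],[0,0,25,0],[0,0,25,0],[0,0,25,0],[0,0,25,0],[0,0,0,0],[0,0,0,0]],
  ],
)

```text
time_s: 21.9
ee_pos: [0.4414, 0.0011, 0.1487]
tcp_rot: [-1.163, 1.289, -1.286]
wrist_force: [-0.2, 0.7, -1.9]
gripper_width: 0.056
```

```bash
python3 look.py i;python3 held.py i pot_center .120 .440,.003 .440,.006
```

```text
[0.4414 0.0011 0.1487] [ 0.994 -0.105 -0.005] 0.05596910678884249 21.9 [-0.16  0.68 -1.9 ]
```

View pics/held_i.png

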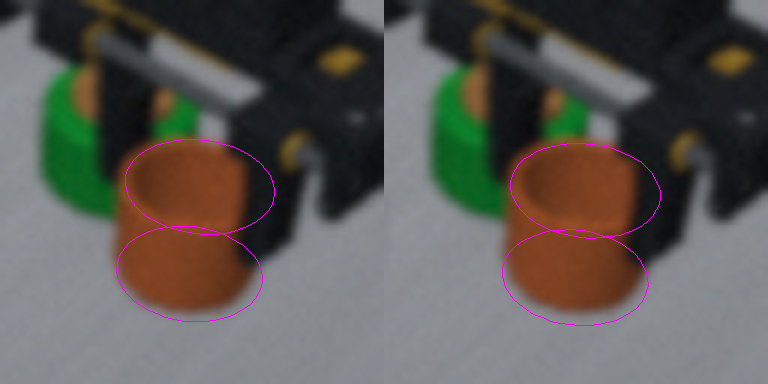

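Held width is 56 mm, and the jaws stopped at z=28 mm (near the inner reach limit), but the pot is firmly held. Carrying it over the riser at (0.541,0.403).

Call:
send_rows(
  motion=[
    [[8,30,3,0],[10,40,2,0],[10,42,0,0],[10,42,0,0],[10,42,0,0],[10,42,0,0],[10,42,0,0],[12,42,0,0],[10,42,0,0],[8,35,0,0]],
  ],
)

```text
time_s: 23.0
ee_pos: [0.5384, 0.4028, 0.1517]
tcp_rot: [-1.167, 1.288, -1.284]
wrist_force: [0.2, 0.2, -0.3]
gripper_width: 0.0561
```

Call:
send_rows(
  motion=[
    [[0,0,-10,0],[0,0,-20,0],[0,0,-15,0],[0,0,-5,0],[0,0,0,0],[0,0,0,0],[0,0,0,0]],
  ],
)

```text
time_s: 23.7
ee_pos: [0.5396, 0.4009, 0.1047]
tcp_rot: [-1.162, 1.289, -1.285]
wrist_force: [-0.1, 0.2, -0.8]
gripper_width: 0.0563
```

```bash
python3 look.py j;python3 held.py j pot_center .075 .541,.400 .541,.403
```

```text
[0.5396 0.4009 0.1047] [ 0.994 -0.105 -0.004] 0.05627322341184195 23.7 [-0.1   0.21 -0.77]
```

View pics/held_j.png

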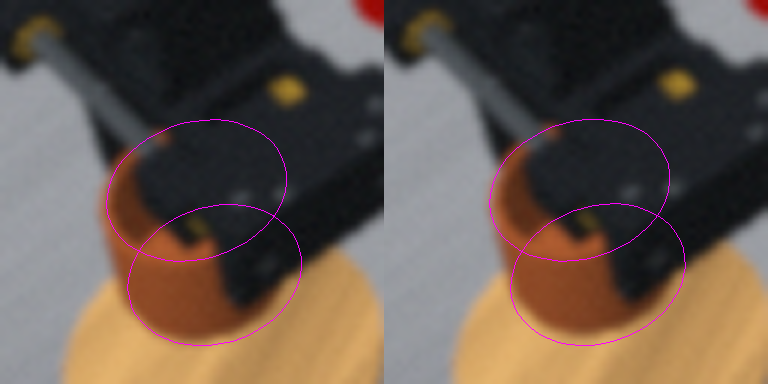

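View pics/look_j.png

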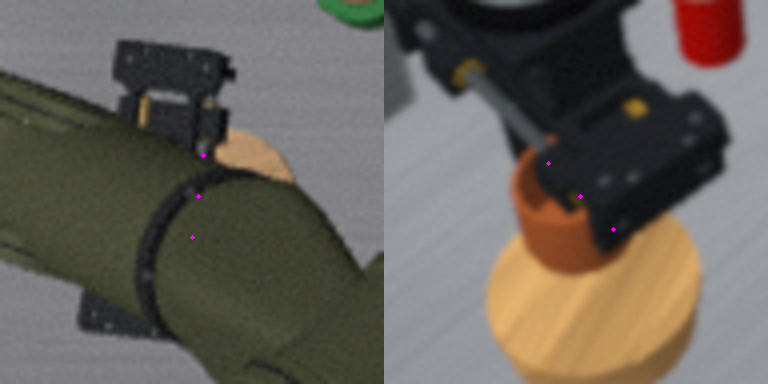

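```bash
cat > m2.py <<'E'
from h import *
import sys
from collections import defaultdict
c=sys.argv[1]; names=sys.argv[2:]
read_camera(c)
for n in names:
    for d in regions_of(n,c)[:2]:
        if d['confidence']<.4: continue
        e=d['extent']; p0=ray(c,e[0]+e[2]/2,e[1]+e[3]/2,PR[n][-1][0]/2)
        p,i=fit(n,c,d['mask'],p0[0],p0[1]); print(c,n,round(d['confidence'],2),np.round(p*1000,1),round(i,3))
E
python3 m2.py side mill_center salt_center lid_center crock_white crock_blue; python3 m2.py top mill_center salt_center crock_white crock_blue
python3 - <<'E'
from h import *
for c in('side','top'):
    for p in ([.541,.403,.035],[.63,.22,.03]):
        p=np.array(p);q=proj(c,p)[0]; print(c,p,q.round(1),[(proj(c,p+d)[0]-q).round(2) for d in np.eye(3)*.01])
E
```

```text
side mill_center 0.57 [623.   51.4] 0.88
side salt_center 0.71 [641.9 224.9] 0.909
side lid_center 0.72 [457.7 286.9] 0.943
side crock_white 0.95 [633.8 133.3] 0.894
side crock_white 0.91 [ 580.7 -158.2] 0.932
top mill_center 0.5 [614.9  54.8] 0.907
top salt_center 0.69 [617.4 -35.8] 0.371
top salt_center 0.64 [635.3 227.5] 0.947
top crock_white 0.89 [623.8 139.2] 0.941
top crock_white 0.81 [727.4 -94.6] 0.965
top crock_blue 0.82 [605.1 -30.4] 0.915
side [0.541 0.403 0.035] [181.7 333.7] [array([-3.18, -2.58]), array([-3.7 ,  3.14]), array([-0.62, -2.89])]
side [0.63 0.22 0.03] [215.2 266.5] [array([-2.87, -1.91]), array([-2.97,  2.3 ]), array([-0.33, -2.87])]
top [0.541 0.403 0.035] [139.8 225. ] [array([ 0.1 , -3.47]), array([-3.48, -0.04]), array([-0.92, -0.14])]
top [0.63 0.22 0.03] [204.3 195.1] [array([ 0.07, -3.43]), array([-3.45, -0.04]), array([-0.48, -0.34])]
```

Held-object cross-checks give camera biases of about side (+4,-1) mm and top (-3,+2) mm. The corrected riser centre is (0.5406,0.402), and the mill and salt placements hold up under the correction. Lowering the pot.

Call:
send_rows(
  motion=[
    [[1,0.5,-10,0],[0,0,-10,0],[0,0,-8,0],[0,0,-5,0],[0,0,-3,0],[0,0,0,0],[0,0,0,0]],
  ],
)

```text
time_s: 25.05
ee_pos: [0.5402, 0.4013, 0.068]
tcp_rot: [-1.163, 1.289, -1.285]
wrist_force: [1.2, 0.4, -1.7]
gripper_width: 0.0562
```

Call:
send_rows(
  motion=[
    [[0,0,-1.5,0],[0,0,-1,0],[0,0,-1,0],[0,0,0,0],[0,0,0,0]],
  ],
)

```text
time_s: 25.55
ee_pos: [0.5401, 0.401, 0.0643]
tcp_rot: [-1.164, 1.289, -1.285]
wrist_force: [-1.0, 0.3, -1.5]
gripper_width: 0.0558
```

Call:
send_rows(
  motion=[
    [[0,0,-1,0],[0,0,0,0],[0,0,0,0]],
  ],
)

```text
time_s: 25.85
ee_pos: [0.5402, 0.4012, 0.0641]
tcp_rot: [-1.163, 1.289, -1.285]
wrist_force: [-0.7, -0.8, 4.9]
gripper_width: 0.0564
```

Call:
send_rows(
  motion=[
    [[0,0,0,0],[0,0,0,0],[0,0,0,0],[0,0,0,0],[0,0,0,0]],
  ],
  fingers=0.7,
)

```text
time_s: 26.35
ee_pos: [0.5401, 0.4011, 0.0632]
tcp_rot: [-1.164, 1.289, -1.285]
wrist_force: [-0.5, 0.0, -0.1]
gripper_width: 0.0748
```

Call:
send_rows(
  motion=[
    [[0,0,5,0],[0,0,15,0],[0,0,25,0],[0,0,30,0],[0,0,0,0]],
  ],
  fingers=1,
)

```text
time_s: 26.85
ee_pos: [0.542, 0.4039, 0.1441]
tcp_rot: [-1.154, 1.288, -1.282]
wrist_force: [0.0, -0.8, 0.4]
gripper_width: 0.0881
```

Call:
send_rows(
  motion=[
    [[-20,-28,0,0],[-22,-29,0,0],[-22,-29,0,0],[-20,-28,0,0],[0,0,0,0],[0,0,0,0],[0,0,0,0],[0,0,0,0]],
  ],
)

```text
time_s: 27.65
ee_pos: [0.4568, 0.2885, 0.1385]
tcp_rot: [-1.162, 1.289, -1.284]
wrist_force: [-0.1, 0.6, 1.0]
gripper_width: 0.0885
```

```bash
python3 look.py k; python3 held.py k pot_center .035 .5402,.402 .5447,.402; python3 -c "
import cv2,numpy as np
a=cv2.imread('pics/top_k.png')[180:280,100:240];cv2.imwrite('pics/tk.png',cv2.resize(a,None,fx=5,fy=5,interpolation=2))"
```

```text
[0.4568 0.2885 0.1385] [ 0.995 -0.104 -0.005] 0.08846092276935452 27.65 [-0.07  0.65  1.03]
```

View pics/look_k.png

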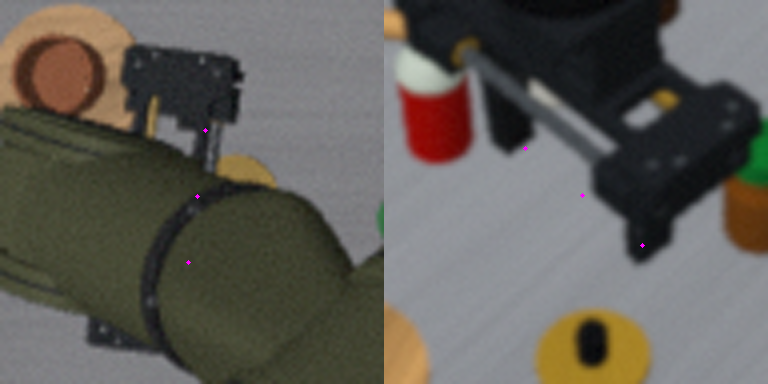

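View pics/held_k.png

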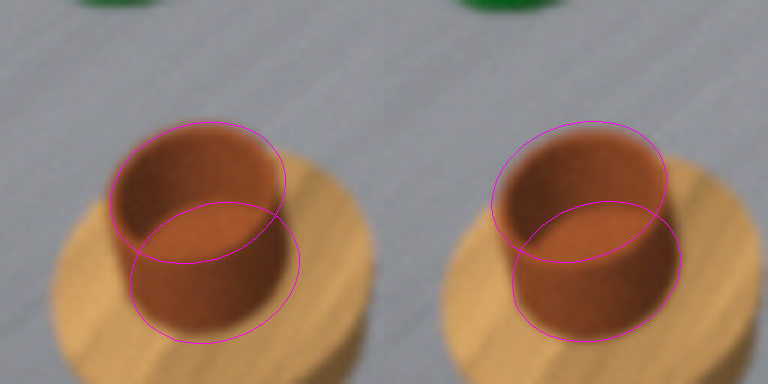

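View pics/tk.png

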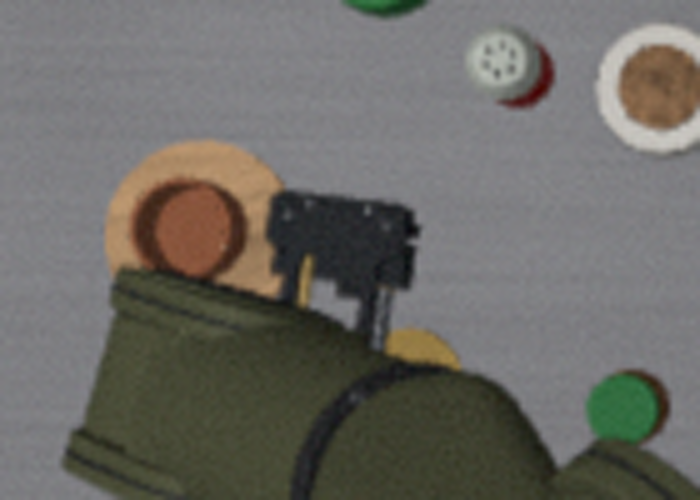

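```bash
python3 - <<'E'
from h import *
im=cv2.imread('pics/side_k.png'); o=np.array([140,285]); s=8
cr=cv2.resize(im[o[1]:o[1]+95,o[0]:o[0]+95],None,fx=s,fy=s,interpolation=cv2.INTER_CUBIC)
for x,y,z,r,col in [(.545,.4015,.035,.055,(255,0,255)),(.545,.4015,.035,.029,(255,255,0)),(.545,.4015,.08,.029,(0,255,0))]:
    pp=proj('side',np.c_[x+r*np.cos(A),y+r*np.sin(A),np.full(48,z)])
    cv2.polylines(cr,[np.round((pp-o+.5)*s).astype(int)],True,col,1)
cv2.imwrite('pics/sk.png',cr[:600])
E
```

```text
(no output)
```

View pics/sk.png

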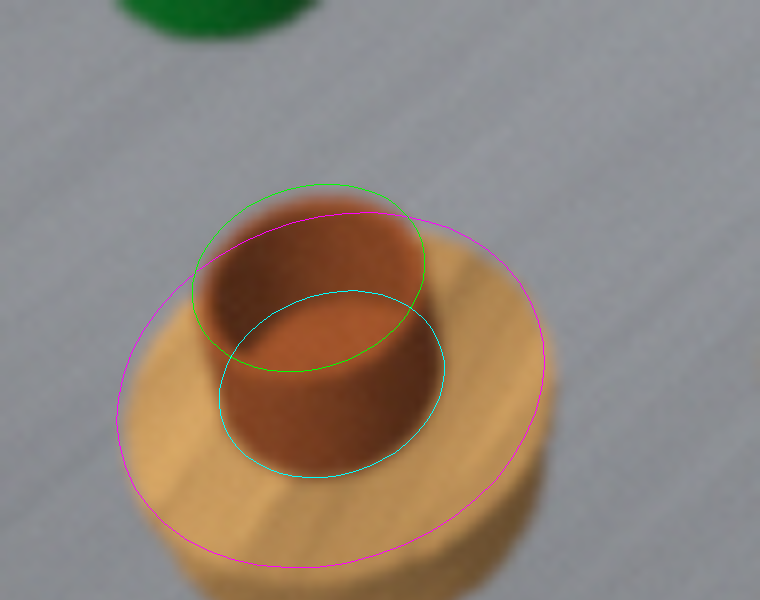

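```bash
cat > cs.py <<'E'
from h import *
PR['pot56']=[(0,.0285),(.045,.0285)]
PR['risertop']=[(.035,.055)]
def seg(img,o,w,h,lo,hi):
    hs=cv2.cvtColor(cv2.GaussianBlur(img,(0,0),.6),cv2.COLOR_BGR2HSV); m=cv2.inRange(hs,lo,hi)>0
    z=np.zeros_like(m); z[o[1]:o[1]+h,o[0]:o[0]+w]=m[o[1]:o[1]+h,o[0]:o[0]+w]; 
    n,l,s,_=cv2.connectedComponentsWithStats(z.astype(np.uint8)); k=1+np.argmax(s[1:,4]); m=(l==k)
    c,_=cv2.findContours(m.astype(np.uint8),cv2.RETR_EXTERNAL,cv2.CHAIN_APPROX_NONE); f=np.zeros(m.shape,np.uint8); cv2.drawContours(f,c,-1,1,-1); return f>0
if __name__=='__main__':
    for c,f,o in (('side','side0',(145,300,80,75)),('top','top0',(110,195,60,60))):
        im=cv2.imread(f'pics/{f}.png'); m=seg(im,o[:2],o[2],o[3],(5,55,60),(25,255,255)); print(f,m.sum(),fit('riser',c,m,.541,.402))
    for c,f,o in (('side','side_k',(145,300,60,60)),('top','top_k',(122,212,32,30))):
        im=cv2.imread(f'pics/{f}.png'); hs=cv2.cvtColor(im,cv2.COLOR_BGR2HSV)
        m=seg(im,o[:2],o[2],o[3],(2,120,30),(13,255,255)); print(f,m.sum(),fit('pot56',c,m,.541,.402,.035))
        v=im.copy(); v[m]=(255,0,255); cv2.imwrite(f'pics/seg_{c}.png',cv2.resize(np.hstack([im[o[1]-10:o[1]+70,o[0]-10:o[0]+70],v[o[1]-10:o[1]+70,o[0]-10:o[0]+70]]),None,fx=4,fy=4,interpolation=0))
E
python3 cs.py
```

```text
side0 2228 (array([0.54465339, 0.40051363]), np.float64(0.9334455726837481))
top0 1165 (array([0.53706609, 0.40558656]), np.float64(0.9273551085441147))
side_k 827 (array([0.54367371, 0.40230909]), np.float64(0.9094854308741476))
top_k 368 (array([0.53929021, 0.40483428]), np.float64(0.8901182176417096))
```

```bash
cd pics; python3 -c "
import cv2,numpy as np
cv2.imwrite('segs.png',cv2.resize(np.vstack([cv2.imread('seg_side.png'),cv2.imread('seg_top.png')]),None,fx=.9,fy=.9))"
```

```text
(no output)
```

View pics/segs.png

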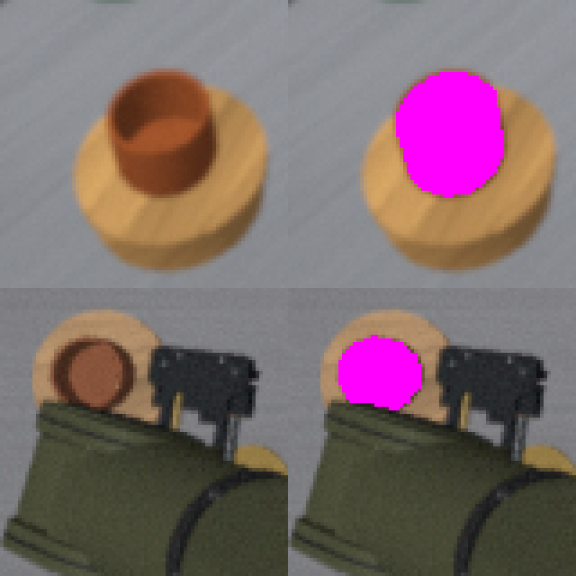

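The pot is centred on the riser to within about 2 mm: pot minus riser is (-1.0,+1.8) in side and (+2.2,-0.8) in top. Now the lid, with its knob at about (0.456,0.287).

Call:
send_rows(
  motion=[
    [[-1,-1.5,-20,0],[0,0,-25,0],[0,0,-25,0],[0,0,-20,0],[0,0,-12,0],[0,0,-8,0],[0,0,-3,0],[0,0,0,0],[0,0,0,0]],
  ],
  fingers=0,
)

```text
time_s: 28.65
ee_pos: [0.4555, 0.2859, 0.0259]
tcp_rot: [-1.162, 1.289, -1.285]
wrist_force: [-0.4, 0.4, 0.0]
gripper_width: 0.0443
```

```bash
python3 look.py l
```

```text
[0.4555 0.2859 0.0259] [ 0.995 -0.104 -0.004] 0.04433415170047812 28.65 [-0.36  0.4   0.01]
```

View pics/look_l.png

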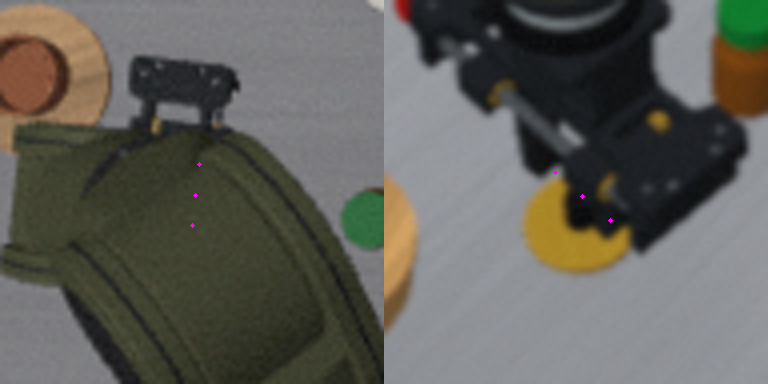

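Side crop: the knob at about (577,208) lies between the two fingertips. Descending around it.

Call:
send_rows(
  motion=[
    [[0,0,-6,0],[0,0,-5,0],[0,0,-4,0],[0,0,-2,0],[0,0,0,0],[0,0,0,0]],
  ],
)

```text
time_s: 29.35
ee_pos: [0.4551, 0.2856, 0.0082]
tcp_rot: [-1.164, 1.289, -1.285]
wrist_force: [0.5, -0.5, 0.8]
gripper_width: 0.0438
```

Call:
send_rows(
  motion=[
    [[0,0,0,0],[0,0,0,0],[0,0,0,0],[0,0,0,0],[0,0,0,0],[0,0,0,0]],
  ],
  fingers=-1,
  newtons=15,
)

```text
time_s: 29.95
ee_pos: [0.4552, 0.2856, 0.0084]
tcp_rot: [-1.164, 1.289, -1.285]
wrist_force: [0.2, -0.3, 1.0]
gripper_width: 0.0172
```

Call:
send_rows(
  motion=[
    [[0,0,5,0],[0,0,15,0],[0,0,25,0],[0,0,30,0],[0,0,30,0],[0,0,20,0],[0,0,0,0],[0,0,0,0]],
  ],
)

```text
time_s: 30.75
ee_pos: [0.4551, 0.2851, 0.1332]
tcp_rot: [-1.164, 1.289, -1.286]
wrist_force: [-0.4, -0.2, -1.4]
gripper_width: 0.0173
```

```bash
python3 look.py m; python3 held.py m lid_center .1245 .4555,.2859 .4595,.286
```

```text
[0.4551 0.2851 0.1332] [ 0.994 -0.105 -0.005] 0.01730843894965186 30.75 [-0.39 -0.21 -1.39]
```

View pics/held_m.png

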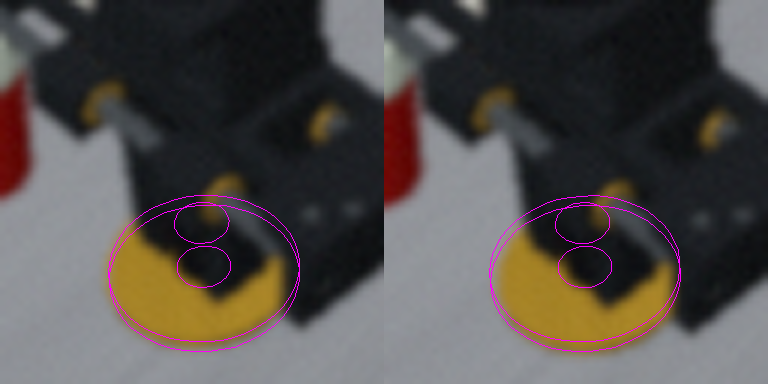

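Call:
send_rows(
  motion=[
    [[14,19,0,0],[18,24,0,0],[18,25,0,0],[17,24,0,0],[12,16,0,0],[6,8.5,0,0],[0,0,0,0],[0,0,0,0],[0,0,0,0],[0,0,0,0]],
  ],
)

```text
time_s: 31.85
ee_pos: [0.5398, 0.4012, 0.1331]
tcp_rot: [-1.165, 1.289, -1.286]
wrist_force: [0.3, 0.5, -0.0]
gripper_width: 0.0174
```

Call:
send_rows(
  motion=[
    [[0,0,-10,0],[0,0,-10,0],[0,0,-8,0],[0,0,-5,0],[0,0,0,0],[0,0,0,0],[0,0,0,0]],
  ],
)

```text
time_s: 32.55
ee_pos: [0.5403, 0.4024, 0.1007]
tcp_rot: [-1.163, 1.289, -1.285]
wrist_force: [-0.7, 0.3, -1.0]
gripper_width: 0.0171
```

```bash
python3 look.py n
```

```text
[0.5403 0.4024 0.1007] [ 0.995 -0.104 -0.005] 0.017087579832437996 32.55 [-0.71  0.26 -0.98]
```

View pics/look_n.png

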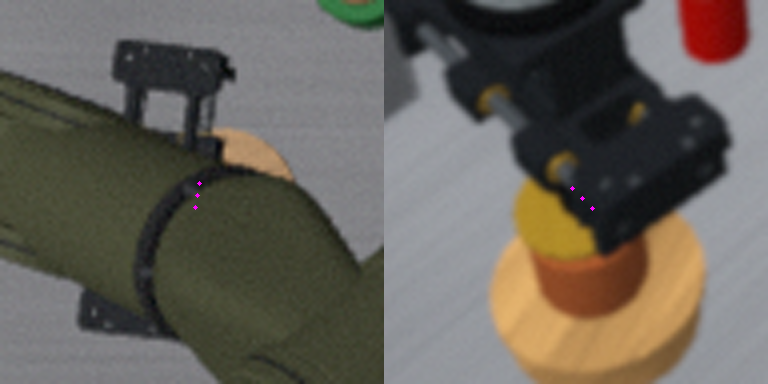

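```bash
python3 - <<'E'
from h import *
o=np.array([140,285]); s=8; out=[]
k=cv2.imread('pics/side_k.png'); n=cv2.imread('pics/side_n.png')
for x,y in ((.5403,.4024),(.5443,.4020)):
    cr=cv2.resize(n[o[1]:o[1]+60,o[0]:o[0]+50],None,fx=s,fy=s,interpolation=cv2.INTER_CUBIC)
    for z,r,col in ((.0923,.032,(255,0,255)),(.0973,.032,(255,0,255))):
        pp=proj('side',np.c_[x+r*np.cos(A),y+r*np.sin(A),np.full(48,z)]); cv2.polylines(cr,[np.round((pp-o+.5)*s).astype(int)],True,col,1)
    out.append(cr)
cv2.imwrite('pics/sn.png',np.hstack(out))
E
```

```text
(no output)
```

View pics/sn.png

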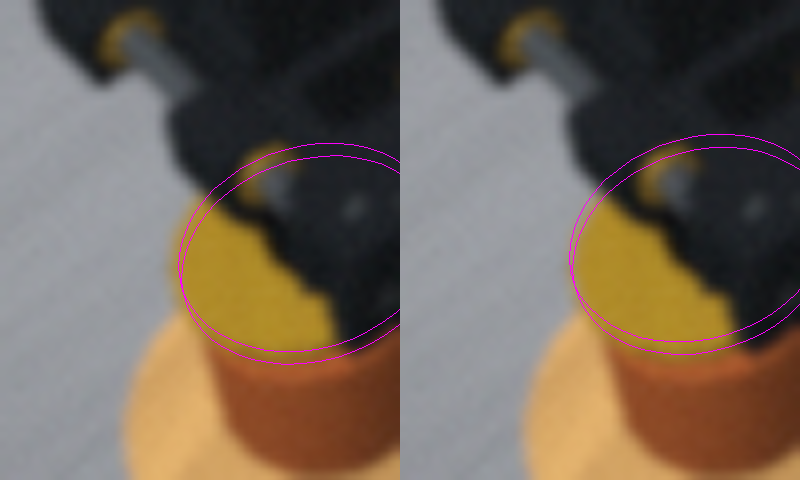

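Lid matches the pot's own side-camera position within about 1 mm. Lowering gently.

Call:
send_rows(
  motion=[
    [[0,0,-4,0],[0,0,-3,0],[0,0,-2,0],[0,0,-1,0],[0,0,0,0],[0,0,0,0]],
  ],
)

```text
time_s: 33.25
ee_pos: [0.5401, 0.4021, 0.0903]
tcp_rot: [-1.164, 1.289, -1.285]
wrist_force: [0.4, 0.7, -0.4]
gripper_width: 0.0174
```

Call:
send_rows(
  motion=[
    [[0,0,-1,0],[0,0,-1,0],[0,0,0,0],[0,0,0,0]],
  ],
)

```text
time_s: 33.65
ee_pos: [0.5402, 0.4021, 0.0885]
tcp_rot: [-1.163, 1.289, -1.285]
wrist_force: [0.4, -0.6, 1.0]
gripper_width: 0.0171
```

Call:
send_rows(
  motion=[
    [[0,0,-0.7,0],[0,0,0,0],[0,0,0,0]],
  ],
)

```text
time_s: 33.95
ee_pos: [0.5402, 0.4022, 0.0884]
tcp_rot: [-1.163, 1.289, -1.285]
wrist_force: [-1.2, -1.1, 4.6]
gripper_width: 0.0173
```

Contact at 4.6 N. Releasing, then lifting clear.

Call:
send_rows(
  motion=[
    [[0,0,0,0],[0,0,0,0],[0,0,0,0],[0,0,0,0],[0,0,0,0]],
  ],
  fingers=-0.1,
)

```text
time_s: 34.45
ee_pos: [0.5401, 0.402, 0.0874]
tcp_rot: [-1.164, 1.289, -1.285]
wrist_force: [-0.4, -0.7, 0.2]
gripper_width: 0.0398
```

Call:
send_rows(
  motion=[
    [[0,0,4,0],[0,0,10,0],[0,0,20,0],[0,0,30,0],[0,0,30,0],[0,0,10,0]],
  ],
)

```text
time_s: 35.05
ee_pos: [0.5412, 0.4039, 0.1958]
tcp_rot: [-1.157, 1.288, -1.283]
wrist_force: [0.6, 0.4, 0.5]
gripper_width: 0.0394
```

Call:
send_rows(
  motion=[
    [[-8,-30,2,0],[-12,-42,2,0],[-12,-45,2,0],[-12,-45,2,0],[-12,-45,2,0],[-12,-45,2,0],[-12,-45,2,0],[-10,-45,2,0],[-8,-45,2,0],[0,-40,2,0]],
  ],
)

```text
time_s: 36.05
ee_pos: [0.4403, -0.0274, 0.2115]
tcp_rot: [-1.166, 1.289, -1.285]
wrist_force: [1.4, -0.3, -0.5]
gripper_width: 0.0396
```

Call:
send_rows(
  motion=[
    [[0,-30,0,0],[0,-45,0,0],[0,-45,0,0],[0,-45,0,0],[0,-30,0,0],[0,0,0,0],[0,0,0,0],[0,0,0,0]],
  ],
)

```text
time_s: 36.85
ee_pos: [0.4422, -0.2184, 0.2117]
tcp_rot: [-1.164, 1.287, -1.283]
wrist_force: [0.2, 0.4, -1.2]
gripper_width: 0.0393
```

```bash
python3 look.py z; python3 - <<'E'
import cv2,numpy as np
a=cv2.imread('pics/side_z.png')[170:380,120:350];b=cv2.imread('pics/top_z.png')[150:290,110:340]
cv2.imwrite('pics/z1.png',cv2.resize(a,None,fx=2.8,fy=2.8,interpolation=2));cv2.imwrite('pics/z2.png',cv2.resize(b,None,fx=3.4,fy=3.4,interpolation=2))
E
python3 m2.py side mill_center salt_center lid_center spice_jar_center crock_white crock_blue tin_center;python3 m2.py top mill_center salt_center spice_jar_center crock_white crock_blue tin_center
```

```text
[ 0.4422 -0.2184  0.2117] [ 0.995 -0.102 -0.005] 0.03927931598083691 36.85 [ 0.24  0.36 -1.22]
side mill_center 0.67 [620.5  52.9] 0.965
side salt_center 0.61 [642.3 225.2] 0.955
side lid_center 0.7 [596.7 371.3] 0.863
side spice_jar_center 0.6 [447.  152.1] 0.892
side crock_white 0.94 [712.  303.5] 0.912
side crock_white 0.89 [629.7 135.1] 0.94
side crock_blue 0.59 [615.1 -35. ] 0.931
side tin_center 0.63 [ 504.4 -408.8] 0.876
top mill_center 0.67 [615.3  53.5] 0.911
top salt_center 0.73 [635.2 227.2] 0.917
top spice_jar_center 0.63 [440.8 156.8] 0.943
top crock_white 0.94 [727.2 -93.6] 0.957
top crock_white 0.9 [623.1 139. ] 0.931
top crock_blue 0.7 [607.5 -30.5] 0.958
top tin_center 0.8 [ 500.  -404.2] 0.756
```

View pics/z1.png

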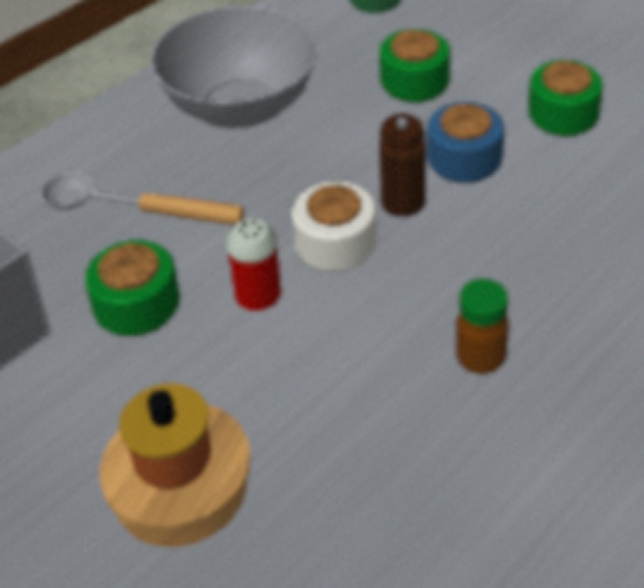

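View pics/z2.png

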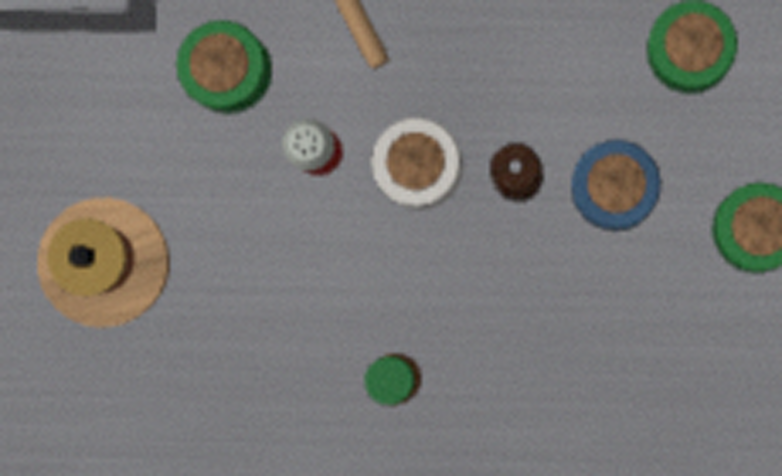

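```bash
python3 - <<'E'
from cs import *
PR['disc']=[(0,.032),(.005,.032)]
for c,o in (('side',(155,300,50,45)),('top',(118,205,35,35))):
    im=cv2.imread(f'pics/{c}_z.png')
    m=seg(im,o[:2],o[2],o[3],(19,140,60),(30,255,255)); print(c,'lid',m.sum(),fit('disc',c,m,.542,.402,.08))
for c,f,o in (('side','side_z',(145,300,80,75)),('top','top_z',(110,195,60,60))):
    im=cv2.imread(f'pics/{f}.png'); m=seg(im,o[:2],o[2],o[3],(2,55,40),(30,255,255)); print(f,'riser?',m.sum())
s=8;o=np.array([148,298]);im=cv2.imread('pics/side_z.png');a=cv2.resize(im[o[1]:o[1]+75,o[0]:o[0]+65],None,fx=6,fy=6,interpolation=2)
im=cv2.imread('pics/top_z.png');b=cv2.resize(im[200:275,110:170],None,fx=6,fy=6,interpolation=2); cv2.imwrite('pics/zl.png',np.hstack([a,b]))
E
```

```text
side lid 634 (array([0.54184499, 0.403475  ]), np.float64(0.8913024360214581))
top lid 3 (array([0.56825 , 0.375125]), np.float64(0.006974716652136004))
side_z riser? 2430
top_z riser? 1162
```

View pics/zl.png

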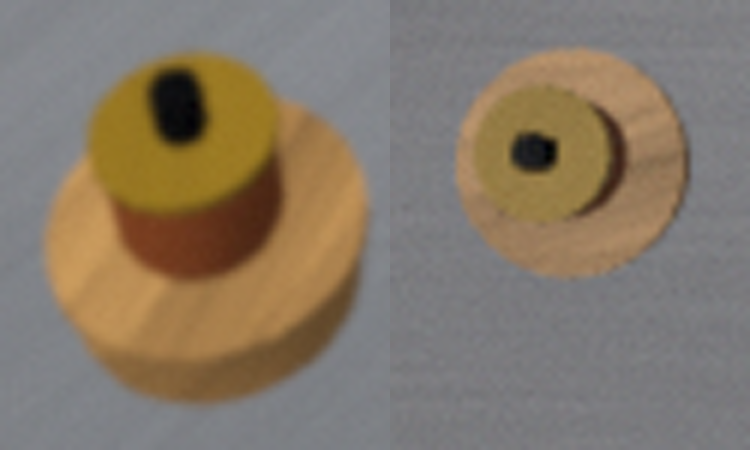

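```bash
python3 -c "
from workcell import *
print(finish_job(), state()['time_s'])"
```

```text
the job is handed in; nothing more can be done
the job is handed in; nothing more can be done
```

The job is done and handed in at about 38 s of the 109 s allowed. The mill and salt were placed first, then the pot on the riser, then the lid on the pot. I lowered each one until I felt light contact (about 5 N) before releasing it.

My last checks, from both cameras:

| Item | Result |
|---|---|
| Pepper mill | Upright, 0–4 mm from midway between the white and blue crocks |
| Salt shaker | Upright on the outer side of the white crock, gap about 30–32 mm, 2–5 mm off the exact line |
| Sauce pot | Within about 2–3 mm of the riser's centre |
| Lid | Lying flat on the pot, about 1–2 mm off centre by the side camera |
| Spice jar and tin | The arm did not touch them, and their measured positions match the start within the measurement scatter |

- **Camera disagreement:** the two cameras differed by 4–8 mm in absolute position. I corrected for this using where the gripper actually released things and by comparing objects within the same picture. For the lid against the riser, the cameras gave about 3 mm in opposite directions along x, which averages to about zero.
- **Lid check by colour failed:** picking out the lid by colour in the top picture did not work, so I read its position off that picture by eye.
- **Pot grip:** the arm reached only 28 mm above the table there, so I held the pot nearer its rim than planned. It still held firmly.

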